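# Open the test bench's pit hatch by its flush ring pull

## Task

Open the flush hatch in the test-bench deck so the filter below can be serviced. First turn the black knob beside it counter-clockwise to its stop to draw the bolt back off the hatch, then flip the yellow ring pull up out of its recess so that it stands, and only then lift the hatch by it until the hatch stands upright, and let go. Leave the other things on the deck where they are.

Things in the scene. Friction and masses are not known exactly. Their poses are not given: they have to be found in the camera images.
- deck: fixed steel-topped, navy-sided test-bench deck, 300 (x) x 480 (y) x 60 tall; top at z = 60. Origin on the table under the middle of the hatch; its x points from the hatch's free edge (robot side) to the hinge, y to the left, z up; it is set down with some yaw, never tilted. The deck runs from x -140 to +160 and y -250 to +230 in this frame.
- hatch_hinge (a point): point on the hatch's hinge line (which runs along the deck's y), mid-width, level with the deck top: at x +95, y 0, z 60 in the deck frame. Its frame turns with the hatch. The aluminium hatch is 190 (from hinge to free edge) x 220 wide, 6 thick, about 0.55 kg, flush with the deck. Around the ring it has a dark open-topped recess 102 long (8 to 110 from the free edge), 88 wide, 34 deep.
- hatch (a joint): hatch angle: 0 shut and flush, grows as the free edge swings up and away from the robot, stop at 1.75 rad. Stiff friction hinge (0.75 N m): it stays at whatever angle it is left. About 8 N upward at the ring lifts it once the bolt is clear.
- ring_bow (a point): middle of the straight 24 mm end of the bow of the yellow ring pull; round bar of diameter 8; the ring is 60 wide at its pivot. The ring's pivot line runs along the deck's y, 170 from the hinge line towards the free edge and 6 below the hatch's top face, mid-width; the bow's bar is 52 from the pivot. At rest the ring lies in the recess with its bow towards the hinge; there are 35 free mm beside the bow's bar on the hinge side, 44 inside the ring, and 24 or more under it.
- ring_pull (a joint): ring angle relative to the hatch: 0 lies flat in its recess, pi/2 stands square to the hatch, stop at 2.4 (leaning over the free edge). Light friction: it stays where it is left. Starts between 0 and 0.15.
- knob_grip (a point): middle of the black wing grip of the bolt's knob, on the knob's upright axis, at x -30, y -175, z 100 in the deck frame. The grip is a bar 62 long, 14 thick, 26 tall (top at z 112); its long side lies along this frame's y, its thickness along x. Under it is a disc of diameter 48, 12 tall.
- knob (a joint): knob angle: 0 is bolt home over the hatch, grows counter-clockwise seen from above, stop at 1.4 rad (about 80 degrees). Friction 0.08 N m. Starts between 0 and 0.2.
- bolt (a joint): how far the brass bolt (22 wide, 8 thick, red tip) has been drawn back, m; it lies on the deck and slides along the deck's y, its tip 16 mm over the hatch's right edge at 0. The knob drives it, 18.6 mm per rad, 26 mm at the knob's stop; it is clear of the hatch beyond 16 mm. While it overlaps the hatch cannot rise.
- injector: spare steel fuel injector lying on the deck's left part, 165 long, 34 wide, 25 tall; bystander. Origin at the centre of its underside.
- coupler: brass hose coupler, diameter 22, 40 tall, standing at the deck's far right corner; bystander. Origin at the centre of its underside.
- jar: small lidded jar, diameter 40, 40 tall, standing at the deck's far left corner; bystander. Origin at the centre of its underside.

How it is judged:
By the outcome, as a careful person would: the job done as asked, in the order asked, and still so for the second after the job is handed in, with the robot touching nothing.
It also fails if it takes over 59 s, if anything falls off the work surface, if the arm or the gripper's body presses on something with over 40 N, if the wrist force passes 120 N, or if a joint passes its speed limit or range.

## Robot

A 6-joint arm with a two-finger parallel gripper is mounted at the origin on the work surface. World frame = base frame: x ahead of the robot, y to its left, z up, the work surface at z = 0. Lengths are in m, angles in rad, forces in N, time in s.
With the tool pointing down it reaches from about 0.2 to 0.875 m from the base axis. Payload 3.4 kg.
Tool frame: the origin (TCP) lies midway between the tips of the shut fingers; the grasp point (between the pads) lies 19 mm behind it; y points along the fingers, z is the direction in which the jaws open and shut, and the axes are right-handed (so a half turn about y gives the same grasp; the last joint's range is limited). The gripper opens to 94 mm and grips with 3 to 60 N. Pads are 16 mm wide; open, the fingers measure 119 mm over their backs; the gripper's body (75 mm by 177 mm) begins 78 mm behind the grasp point.
Start: joints at [1.016, 0.276, 1.505, -0, 1.361, -0.121], TCP at [0.242, 0.522, 0.205] pointing down, gripper open.
Joint ranges: [-2.89, 2.89], [-0.75, 2.08], [0.22, 2.7], [-1.18, 4.32], [0.11, 2.71], [-2.7, 2.7]. Speed limits (rad/s): [2.57, 2.57, 3.14, 3.14, 3.14, 3.14].

## Interface

Orientations are given as a unit quaternion [w, x, y, z].
In Python, from bench import manip gives the robot as it stands. The module is installed in compiled form; this text tells all that it offers. Calls block until the motion is done:
- manip.move_to(position, orientation): joint-space move of the TCP to a pose.
- manip.move_l(position, orientation=None, vel=0.15): straight line of the TCP; orientation=None keeps the orientation; vel is the mean speed in m/s.
- manip.movej(angles): joint-space move.
- manip.command_gripper(opening, newtons=None): finger opening in m; newtons is the grip in N (None keeps the last); returns when the fingers have stopped.
- manip.pause(seconds).
- manip.solve_ik(position, orientation): joint angles nearest the present ones, or None.
- manip.get_obs(): the state.
- manip.camera(name): name is "side" or "top"; returns (picture, depth): 400x640x3 uint8, red, green, blue; 400x640 float32, m along the optical axis (not along the pixel's ray), 0 where there is no reading.
- manip.calibration(name): a dict with "mtx" (3x3 intrinsics, pixels), "T" (4x4, takes a point from camera to world coordinates). Camera axes: x right, y down, z forward; pixel columns grow to the right and rows downward; lengths in m; the calibration is good to about 2 mm. A picture is of the moment at which its call begins. calibration takes no time and is no camera call.
A pose or a line that the arm cannot do raises manip.PlanningError and nothing moves.
- manip.close_job(): hands the job in, once; it reports no verdict.
Trained networks look in the newest picture that a camera, given by its name, has taken for a name from the list of things; names that differ only in an ending like _2 or _b are one class to them, and where a whole thing is asked for, a point or a joint stands for the part that bears it (a point fixed in the world has none). Each returns a list of dicts, best first, with "conf" (0 to 1); they miss things now and then, are a little off and sometimes report something else, mostly with a low value. They report only what shows in the picture. A call takes as long as a camera call.
- manip.find_in(name, camera): "at" ([x, y, z] in m, in the coordinates of the camera as it stood for that picture, good to about 4 mm: the middle of the surface that is visible of it).
- manip.masks_of(name, camera): "region" (400x640 bool, what is visible of it).
The state is a dict: "clock": time; "joints": joint angles; "joint_vel": joint speeds; "joint_efforts": joint torques, N m; "tcp_pos": TCP position; "tool_rot": TCP orientation; "wrist_force": force on the tool from outside, world axes, zero at the start; "moment": the same for the moment, N m; "grip_width": finger opening in m.
Only numpy, scipy, OpenCV 4.12 (cv2) and the standard library are available. Lean on these libraries where they do the work, as an engineer would, in place of code of your own. Each camera call takes 0.05 s, during which the arm holds its last target.

## Working session

There is one attempt and no reset: what is moved stays moved. The work goes in short steps, each a Python script; the robot and the scene stay as the last script left them, time stands still between calls to the robot, and variables do not carry over. Pictures are saved under pics/ and viewed, and the job is handed in when it is done.

```bash
mkdir -p pics
python3 - <<'E'
from bench import manip
import cv2, numpy as np
for c in("side","top"):
    p,d=manip.camera(c); cv2.imwrite(f"pics/{c}0.png",p[:,:,::-1])
    k=manip.calibration(c); print(c,k["mtx"].tolist(),np.round(k["T"],4).tolist())
    for n in("knob_grip","ring_bow","hatch_hinge","deck","injector","coupler","jar","bolt"):
        for r in manip.find_in(n,c)[:2]:
            print(n,round(r["conf"],2),np.round((k["T"]@np.r_[r["at"],1])[:3],4))
o=manip.get_obs();print(o)
E
```

```text
side [[463.2246070560815, 0.0, 327.08500310150924], [0.0, 463.2246070560815, 200.61514419157393], [0.0, 0.0, 1.0]] [[0.9083, -0.2712, 0.3185, 0.223], [-0.4181, -0.6115, 0.6718, -0.6136], [0.0126, -0.7433, -0.6688, 0.7248], [0.0, 0.0, 0.0, 1.0]]
knob_grip 0.57 [ 0.4566 -0.203   0.0924]
ring_bow 0.61 [ 0.4696 -0.0279  0.0581]
hatch_hinge 0.79 [ 0.5242 -0.034   0.0616]
deck 0.93 [ 0.5077 -0.1373  0.0567]
injector 0.67 [ 0.5092 -0.1379  0.0618]
injector 0.62 [0.4907 0.1306 0.0757]
coupler 0.64 [ 0.6056 -0.2437  0.08  ]
jar 0.74 [0.6665 0.1171 0.0881]
bolt 0.54 [ 0.4637 -0.1357  0.0678]
bolt 0.25 [0.6672 0.1158 0.0926]
top [[497.6260687827207, 0.0, 318.7622555653945], [0.0, 497.6260687827207, 203.93295967103484], [0.0, 0.0, 1.0]] [[0.0275, -0.9953, 0.0932, 0.4632], [-0.9996, -0.0279, -0.0027, 0.0229], [0.0053, -0.0931, -0.9956, 1.161], [0.0, 0.0, 0.0, 1.0]]
knob_grip 0.78 [ 0.459  -0.1955  0.0861]
ring_bow 0.63 [ 0.4574 -0.022   0.0579]
ring_bow 0.54 [ 0.5274 -0.0493  0.0588]
hatch_hinge 0.65 [ 0.5239 -0.0245  0.06  ]
deck 0.72 [ 0.5277 -0.0487  0.0591]
injector 0.83 [0.499  0.1415 0.0816]
injector 0.58 [ 0.4695 -0.1435  0.0643]
jar 0.72 [0.6707 0.124  0.0995]
bolt 0.57 [ 0.4675 -0.1442  0.0661]
{'clock': 0.9, 'joints': array([ 1.01597364e+00,  2.75871698e-01,  1.50492736e+00,  7.12894422e-06,
        1.36071264e+00, -1.20985743e-01]), 'joint_vel': array([-0.00024286, -0.00152364, -0.00067516,  0.00219672, -0.0001975 ,
        0.00039206]), 'joint_efforts': array([ 7.33146080e-04, -4.04444110e+01, -2.37500060e+01,  7.02095591e-02,
        2.46082636e-02, -2.00164681e-05]), 'tcp_pos': array([0.24170678, 0.52174615, 0.20549824]), 'tool_rot': array([ 0.69056365, -0.69050801,  0.15217781, -0.15219214]), 'wrist_force': array([ 0.16029161, -0.4236853 ,  0.3199918 ]), 'moment': array([-0.04532474, -0.0203288 ,  0.00422958]), 'grip_width': 0.09384409384010751}
```

View pics/side0.png

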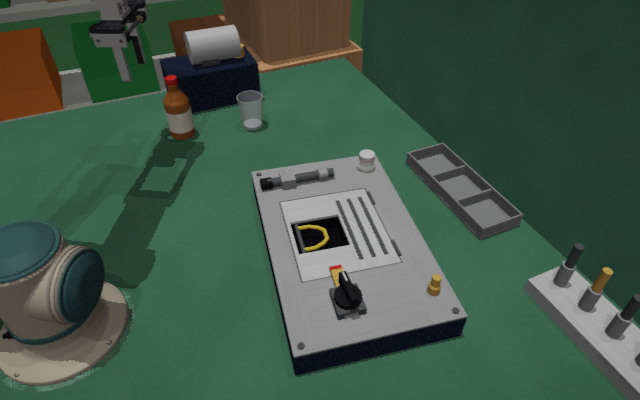

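View pics/top0.png

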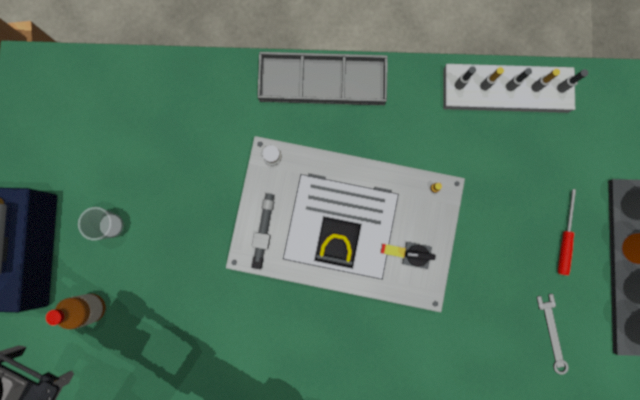

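The top view shows the deck with its corners at about (256,138), (464,178), (441,310) and (227,269). The knob is at (417,254), the ring bow at (338,238) and the injector at (263,230). Next I'll fit the deck pose from depth.

```bash
cat > h.py <<'E'
from bench import manip
import cv2, numpy as np
from scipy.spatial.transform import Rotation as R
def cloud(c):
    p,d=manip.camera(c); k=manip.calibration(c); K=k["mtx"]
    v,u=np.indices(d.shape)
    P=np.stack([(u-K[0,2])/K[0,0]*d,(v-K[1,2])/K[1,1]*d,d],-1)
    W=P@k["T"][:3,:3].T+k["T"][:3,3]; W[d==0]=np.nan
    return p,W
E
python3 - <<'E'
from h import *
for c in("top","side"):
    p,W=cloud(c)
    m=(W[...,2]>.05)&(W[...,2]<.07)&(np.hypot(W[...,0]-.5,W[...,1]+.03)<.33)
    m=cv2.morphologyEx(m.astype(np.uint8),cv2.MORPH_OPEN,np.ones((3,3)))
    n,l,s,_=cv2.connectedComponentsWithStats(m); i=1+s[1:,4].argmax()
    pts=W[l==i]; print(c,np.median(pts[:,2]))
    (cx,cy),(w,h),a=cv2.minAreaRect(pts[:,:2].astype(np.float32)*1000); print(cx,cy,w,h,a)
    yaw=a if w<h else a-90
    t=np.deg2rad(yaw); rot=np.array([[np.cos(t),-np.sin(t)],[np.sin(t),np.cos(t)]])
    o=np.array([cx,cy])-rot@[10,-10]; print("yaw",yaw,"origin",o)
    L=(W[...,:2]*1000-o)@rot; z=W[...,2]
    # knob grip
    g=(z>.098)&(np.hypot(L[...,0]+30,L[...,1]+175)<45)
    q=L[g].astype(np.float32); print("grip",len(q),q.mean(0),cv2.minAreaRect(q),cv2.fitLine(q,2,0,.01,.01).ravel(),z[g].max())
    hsv=cv2.cvtColor(p,cv2.COLOR_RGB2HSV)
    y=(hsv[...,0]>20)&(hsv[...,0]<35)&(hsv[...,1]>150)&(hsv[...,2]>90)&(np.abs(L[...,0]+40)<70)&(np.abs(L[...,1])<60)
    q=np.c_[L[y],z[y]*1000]; print("ring",len(q),q.min(0),q.max(0)); far=q[q[:,0]>np.percentile(q[:,0],85)]; print(far.mean(0))
E
```

```text
top 0.059404410963529
528.0383911132812 -41.269683837890625 481.6084899902344 300.6482849121094 80.06289672851562
yaw -9.937103271484375 origin [519.91408324 -29.69403605]
grip 203 [ -30.26784 -173.196  ] ((-30.099048614501953, -174.3413848876953), (13.919732093811035, 62.75705337524414), 5.101441383361816) [ 9.1249153e-02 -9.9582809e-01 -3.0267839e+01 -1.7319598e+02] 0.11695606340768183
ring 296 [-73.9882032  -37.7090383   19.76060494] [-17.40763881  34.46495785  64.11241291]
[-22.09412101  -0.17744265  53.15098936]
side 0.059299697413736974
529.9697875976562 -42.694854736328125 485.91302490234375 301.6220397949219 80.04190826416016
yaw -9.958091735839844 origin [521.84972064 -31.11623165]
grip 332 [ -32.24695 -180.94652] ((-31.327272415161133, -177.85494995117188), (13.810548782348633, 63.501861572265625), 5.088747501373291) [ 1.00893155e-01 -9.94897246e-01 -3.22469482e+01 -1.80946533e+02] 0.11508785866935856
ring 239 [-75.08065618 -35.80582679  23.84358872] [-21.15749312  35.10725837  60.26233913]
[-23.48333447   0.84783055  52.15203292]
```

```bash
cat >> h.py <<'E'
YAW=np.deg2rad(-9.95); O=np.array([.5206,-.0303,0])
RD=R.from_euler('z',YAW)
def D(x,y,z): return O+RD.apply(np.array([x,y,z])/1000)
def ori(phi,tilt=0,s=1):
    # tool y down, jaw axis z along deck direction phi; tilt: rotation about deck y (rad)
    z=s*np.array([np.cos(phi),np.sin(phi),0]); y=np.array([0,0,-1.]); x=np.cross(y,z)
    r=RD*R.from_euler('y',tilt)*R.from_matrix(np.c_[x,y,z])
    return r.as_quat(scalar_first=True)
def st(t=""):
    o=manip.get_obs(); dp=RD.inv().apply(o["tcp_pos"]-O)*1000
    print(t,"t%.2f"%o["clock"],"deck",dp.round(1),"F",RD.inv().apply(o["wrist_force"]).round(1),"M",o["moment"].round(2),"w%.4f"%o["grip_width"]); return o
E
python3 - <<'E'
from h import *
for s in(1,-1):
    for n,p,q in(("knob0",D(-30,-175,91),ori(.09,0,s)),("knob1",D(-30,-175,91),ori(1.4,0,s)),("ring",D(-23,0,42),ori(0,0,s)),("up",D(141,0,222),ori(0,0,s))):
        j=manip.solve_ik(p,q); print(s,n,None if j is None else np.round(j,2))
E
```

```text
1 knob0 [-0.54  0.26  1.84 -0.    1.04 -0.46]
1 knob1 [-0.54  0.26  1.84 -0.    1.04 -1.77]
1 ring [-0.19  0.32  1.91 -0.    0.92 -0.02]
1 up [-0.19  0.4   1.28 -0.    1.47 -0.01]
-1 knob0 [-0.54  0.26  1.84 -0.    1.04  2.68]
-1 knob1 [-0.54  0.26  1.84 -0.    1.04  1.37]
-1 ring None
-1 up None
```

Run:
```python
from h import *
q=ori(.09)
manip.move_to(D(-30,-175,160),q); 
manip.command_gripper(.045)
manip.move_l(D(-30,-175,91),vel=.15); st("down")
manip.command_gripper(0,20); o=st("grip")
j=np.array(o["joints"])
for a in(.45,.9,1.25):
    k=j.copy(); k[5]-=a; manip.movej(k); st(a)
p,W=cloud("top"); cv2.imwrite("pics/top1.png",p[100:340,200:500,::-1].repeat(2,0).repeat(2,1))
```

```text
down t5.16 deck [ -29.6 -175.2   91.3] F [ 0.7 -0.2  0.1] M [-0.08  0.03  0.02] w0.0454
grip t5.74 deck [ -30.2 -175.1   91.4] F [-1.5 -0.8  4.2] M [-0.04  0.41  0.05] w0.0139
0.45 t6.25 deck [ -30.  -175.1   91.4] F [0.2 0.3 1.7] M [0.03 0.08 0.05] w0.0138
0.9 t6.76 deck [ -29.9 -174.9   91.4] F [ 0.3 -0.1  1.5] M [ 0.16 -0.05  0.05] w0.0141
1.25 t7.18 deck [ -29.9 -174.8   91.4] F [-0.2  1.4  0.5] M [ 0.35 -0.31  0.1 ] w0.0136
```

View pics/top1.png

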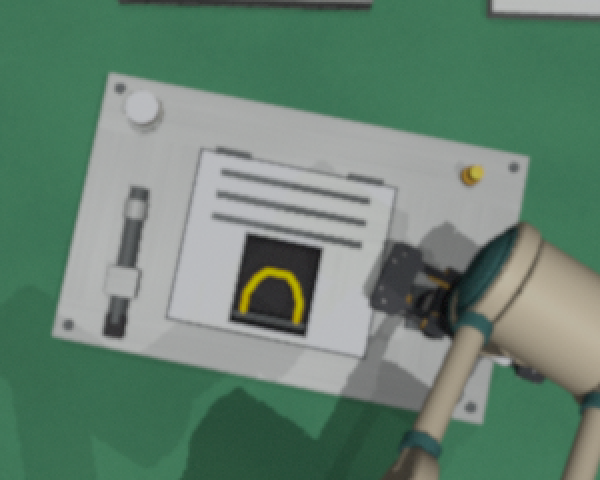

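The arm covers the knob and bolt in this view, and the ring is still flat. I'll keep turning in small steps until the moment rises at the stop.

Run:
```python
from h import *
j=np.array(manip.get_obs()["joints"])
for i in range(1,7):
    k=j.copy(); k[5]-=.03*i; manip.movej(k); o=st(.03*i+1.25)
    if abs(o["moment"][2])>.5: break
manip.command_gripper(.045); st("open")
manip.move_l(D(-30,-175,150),vel=.2)
# move clear toward ring
manip.move_to(D(-23,0,130),ori(0)); st()
p,W=cloud("side"); cv2.imwrite("pics/side2.png",cv2.resize(p[140:340,220:480,::-1],None,fx=3,fy=3))
p,W=cloud("top"); 
L=RD.inv().apply(np.nan_to_num(W).reshape(-1,3)-O).reshape(W.shape)*1000; z=L[...,2]
g=(z>98)&(np.hypot(L[...,0]+30,L[...,1]+175)<38)&(z<120)
r=cv2.minAreaRect(L[g][:,:2].astype(np.float32)); print(r)
```

```text
1.28 t7.48 deck [ -29.9 -174.8   91.4] F [0.3 1.5 0.7] M [ 0.28 -0.15 -0.  ] w0.0137
1.31 t7.73 deck [ -29.9 -174.8   91.4] F [0.8 1.2 0.8] M [ 0.21 -0.17  0.05] w0.0140
1.34 t7.98 deck [ -29.9 -174.8   91.4] F [0.6 0.8 0.6] M [ 0.22 -0.11 -0.42] w0.0135
1.37 t8.23 deck [ -29.9 -174.8   91.5] F [0.7 1.4 0.9] M [ 0.21 -0.19 -0.54] w0.0142
open t8.90 deck [ -29.9 -174.8   91.4] F [-0.1 -0.7 -0.4] M [ 0.02 -0.03 -0.03] w0.0451
 t10.93 deck [-23.3  -0.2 129.5] F [-0.9 -0.6 -0.5] M [-0.08  0.11  0.  ] w0.0448
((-30.7878360748291, -173.98486328125), (14.563029289245605, 61.73457336425781), 80.01803588867188)
```

View pics/side2.png

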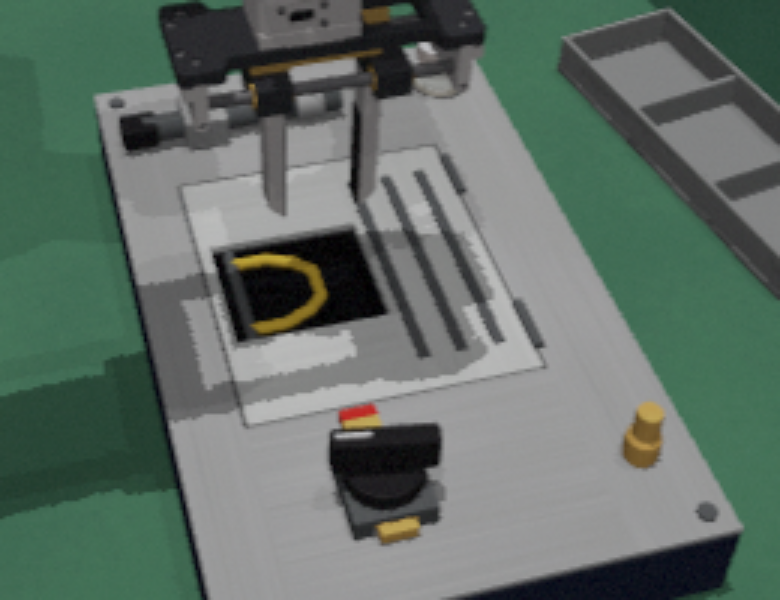

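The knob is at 80° (1.40 rad) and the bolt's red tip at about (358,412) sits clear of the hatch edge. Next is the ring.

Run:
```python
from h import *
manip.command_gripper(.030)
manip.move_l(D(-23,0,43),vel=.12); st("down")
manip.command_gripper(0,12); st("grip")
for i in range(1,7):
    a=np.deg2rad(15*i)
    manip.move_l(D(-75+52*np.cos(a),0,43+52*np.sin(a)),vel=.08); o=st(15*i)
    if np.linalg.norm(o["wrist_force"])>15: print("STOP"); break
p,W=cloud("side"); cv2.imwrite("pics/side3.png",cv2.resize(p[140:340,220:480,::-1],None,fx=3,fy=3))
```

```text
down t12.38 deck [-22.4   0.   43.5] F [-0.2 -0.3  0.2] M [-0.06  0.1   0.02] w0.0302
grip t12.86 deck [-23.4   0.   43.1] F [-0.6  0.6  0.7] M [-0.02  0.28  0.05] w0.0075
15 t13.18 deck [-25.    0.   56.7] F [-0.4 -0.4 -0.4] M [-0.02  0.24 -0.01] w0.0073
30 t13.49 deck [-29.7  -0.   69.5] F [-0.1  0.2  0.3] M [-0.11  0.02  0.01] w0.0073
45 t13.81 deck [-37.1  -0.   80.9] F [2.2 0.5 2.1] M [-0.07 -0.44  0.01] w0.0079
60 t14.12 deck [-46.3  -0.   89.7] F [4.  0.7 6.7] M [-0.14 -0.74 -0.02] w0.0073
75 t14.44 deck [-58.9  -0.   95.2] F [ 3.3  0.8 10.4] M [-0.07 -0.61 -0.01] w0.0074
90 t14.76 deck [-74.8  -0.   96.6] F [ 1.   0.  12.3] M [-0.06  0.15 -0.01] w0.0073
```

View pics/side3.png

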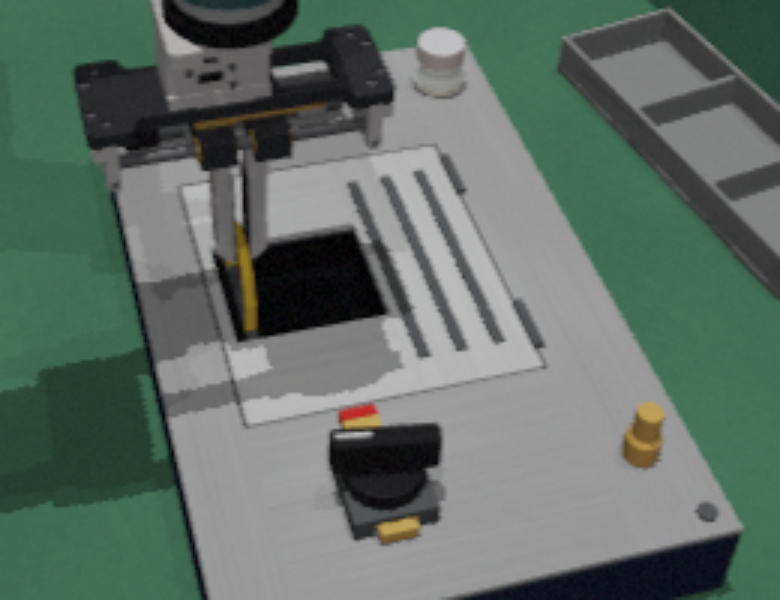

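The ring now stands over its pivot at about (248,280), held by the fingers with the hatch still flush. I'll regrip to relax the 12 N preload, then lift.

Run:
```python
from h import *
manip.command_gripper(.018); st("rel")
manip.move_l(D(-75,0,94.5),vel=.05)
manip.command_gripper(0,30); o=st("grip")
d=(RD.inv().apply(o["tcp_pos"]-O)*1000); off=np.array([0,0,-11.5])
for th in np.deg2rad(np.arange(7.5,91,7.5)):
    c,s=np.cos(th),np.sin(th)
    b=np.array([95-170*c+46*s,0,60+170*s+46*c])+off
    manip.move_l(D(*b),vel=.10); o=st("%.0f"%np.rad2deg(th))
    if np.linalg.norm(o["wrist_force"])>35: print("STOP"); break
p,W=cloud("side"); cv2.imwrite("pics/side4.png",cv2.resize(p[60:320,200:500,::-1],None,fx=2.3,fy=2.3))
```

```text
rel t15.22 deck [-75.9   0.   94.5] F [0.3 0.5 0.3] M [-0.06  0.06  0.01] w0.0175
grip t15.82 deck [-75.   -0.   94.5] F [ 0.2 -0.2 -1. ] M [-0.02  0.05 -0.01] w0.0069
7 t16.20 deck [-68.9  -0.  116.2] F [-3.8 -0.5  1.7] M [ 0.02  0.9  -0.02] w0.0073
15 t16.58 deck [-57.4   0.  137.1] F [-4.8  0.2  1.2] M [ 0.06  1.   -0.02] w0.0065
22 t16.97 deck [-44.   -0.  156.2] F [-2.9 -0.2  0.4] M [ 0.06  0.84 -0.05] w0.0070
30 t17.35 deck [-29.    0.  173.4] F [-3.9  0.4  0.5] M [0.03 0.93 0.01] w0.0070
38 t17.73 deck [-11.8   0.  188.5] F [-4.4  0.5 -0.7] M [ 0.05  0.97 -0.01] w0.0069
45 t18.12 deck [  7.3   0.  201.3] F [-4.1  0.  -0.7] M [ 0.09  1.04 -0.07] w0.0072
53 t18.50 deck [2.810e+01 1.000e-01 2.115e+02] F [-4.4 -0.5  0.1] M [0.15 1.06 0.03] w0.0069
60 t18.88 deck [5.050e+01 1.000e-01 2.189e+02] F [-3.1  0.1 -0.4] M [ 0.08  0.79 -0.02] w0.0067
68 t19.27 deck [7.300e+01 1.000e-01 2.235e+02] F [-3.8  0.1  0.7] M [ 0.12  0.86 -0.02] w0.0070
75 t19.65 deck [9.63e+01 1.00e-01 2.25e+02] F [-1.2 -0.3  1.1] M [0.11 0.52 0.01] w0.0069
82 t20.03 deck [1.193e+02 1.000e-01 2.233e+02] F [-0.4  0.7  0.5] M [ 0.14  0.33 -0.05] w0.0069
90 t20.42 deck [1.421e+02 1.000e-01 2.188e+02] F [0.9 0.5 2.2] M [0.17 0.16 0.03] w0.0070
```

View pics/side4.png

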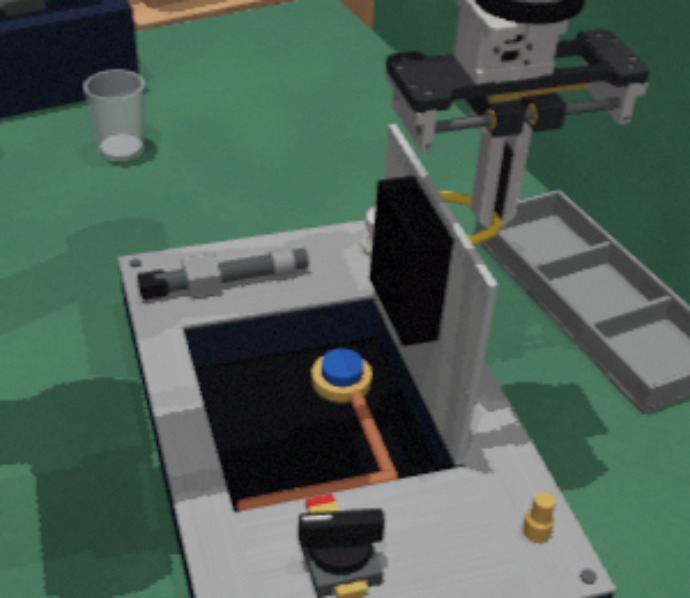

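The hatch is up, with the ring held at (490,225) on its far side and the filter exposed. I'll measure the hatch angle, release, retreat and check again.

```bash
cat >> h.py <<'E'
def hatch_ang(W):
    L=RD.inv().apply(np.nan_to_num(W).reshape(-1,3)-O)*1000
    m=(L[:,2]>80)&(L[:,2]<240)&(abs(L[:,0]-92)<25)&(abs(L[:,1])>60)&(abs(L[:,1])<105)
    q=L[m]
    f=np.polyfit(q[:,2],q[:,0],1); r=q[:,0]-np.polyval(f,q[:,2]); q=q[abs(r)<4]; f=np.polyfit(q[:,2],q[:,0],1)
    print("hatch deg",90+np.rad2deg(np.arctan(f[0])),len(q),"x at hinge",np.polyval(f,60))
E
python3 - <<'E'
from h import *
p,W=cloud("side"); hatch_ang(W)
manip.command_gripper(.028); o=st("open")
p,W=cloud("side"); hatch_ang(W)
manip.move_l(D(141,0,330),vel=.15); st("up")
p,W=cloud("side"); hatch_ang(W)
cv2.imwrite("pics/side5.png",cv2.resize(p[60:320,200:500,::-1],None,fx=2.3,fy=2.3))
p,W=cloud("top");cv2.imwrite("pics/top5.png",p[:,:,::-1])
E
```

```text
hatch deg 90.63857176296419 915 x at hinge 89.71239847354182
open t21.06 deck [ 1.410e+02 -1.000e-01  2.185e+02] F [-0.5 -0.1 -0.3] M [-0.06  0.11 -0.01] w0.0281
hatch deg 90.60285675048289 902 x at hinge 89.82380718396743
up t22.00 deck [140.6   0.  328.9] F [-0.7  0.2 -0.9] M [-0.05  0.05 -0.  ] w0.0281
hatch deg 90.59011577946768 905 x at hinge 89.82612622489792
```

View pics/side5.png

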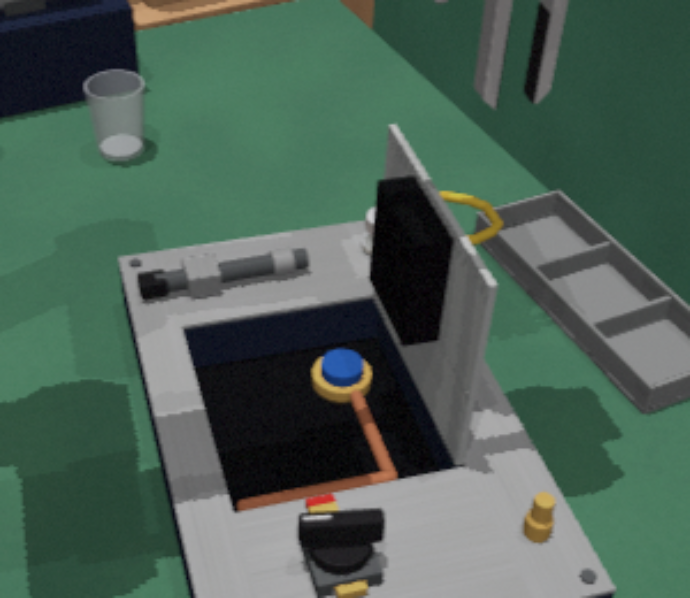

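The gripper is clear (fingers at about (520,50)) and the hatch stands free at 90.6°. The bolt is still back and the injector, coupler and jar look undisturbed. I'll hand it in.

Run:
```python
from h import *
manip.close_job(); print("ok")
```

```text
the job is handed in; nothing more can be done
ok
```

The hatch is open and standing upright on its own, and I handed the job in at about 22 s of the 59 s allowed.

- **Knob and bolt:** I turned the knob counter-clockwise until the moment rose at its stop. Depth then showed it at 80° (1.40 rad), and the picture showed the bolt's tip clear of the hatch.
- **Ring:** I flipped it up so it stood over its pivot, with the hatch still flush. The arm was pressing down about 12 N at that point, so I regripped to relax it before lifting.
- **Hatch:** I lifted it by the ring, let go and moved the gripper clear above. It measured 90.6° both before and after release.
- **Other things on the deck:** The injector, coupler and jar look undisturbed in the last side picture. I judged that by eye and did not measure their positions again.

No check failed. The knob's and ring's positions in the two camera views differed by at most a few millimetres. The highest wrist force I read was about 13 N, sampled between moves.

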